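# Four clicks on the ratchet vice

### The job

Stand the lampholder upright, small end down, in the middle of the narrow rest bar between the open jaws of the bench vice and let go of it. Then take the vice lever by its grip and pull the jaw closed by exactly four clicks of the ratchet, counted by feel: firm enough to work on, while a fifth would crush the thin shell. Finish with your hand still holding the lever there, and leave the other goods where they stand.

Things in the scene. Friction and masses are not known exactly. Their poses are not given: they have to be found in the camera images.
- lampholder: metal lampholder (bulb socket) of brushed steel, standing upright and loose on the bench, about 110 g, 60 mm tall and round: the small end below (0 to 21 mm up) is 30 mm across, the shell above (25 to 60 mm up) 39 mm across with a 41 mm bead at the rim, white and black insert on top. Origin at the centre of its flat underside, z up along it
- vise: low grey bench vice bolted down, base plate 120 x 270 x 14 mm. Origin on the bench straight below the middle of the rest bar; y is the closing direction (fixed jaw on the +y side, sliding jaw and lever on the -y side), x runs along the jaws, z up. Jaws 80 mm wide, tops 58 mm above the bench; face of the fixed jaw 20 mm from the origin towards +y, of the sliding jaw 32 mm towards -y when open
- rest (a point): middle of the top face of the narrow rest bar between the jaws: bar 16 mm wide (along the vice's y) and 50 mm long (along x), its top 40 mm above the bench. Axes as the vice's
- lever (a joint): lever angle in rad: 0 fully open, grows clockwise from above as the jaw closes, stop at 1.65. Starts in 0 to 0.25, turns freely (0.4 N at the grip) to 0.25, then meets the first tooth. Over each the pull rises to 4 to 6 N, then drops suddenly below nothing: clicks at about 0.44, 0.65, 0.86, 1.07 (fourth), 1.28 (fifth), the pawl being home 0.07 later. It cannot be turned back over a click
- pivot (a point): point on the vertical pivot axis of the lever, 85 mm above the bench, 125 mm from the vice origin towards the vice's -y
- grip (a point): middle of the lever's grip, 140 mm from the pivot axis and 85 mm above the bench; seen from the pivot it starts out 0.63 rad to the +x side of the vice's -y direction and swings clockwise through -y to the -x side
- lever_grip: black upright round grip at the end of the lever, turning freely on its pin, 22 mm across (25 mm near the top), 52 mm tall from 57 to 109 mm above the bench; the steel lever bar below it has its top at 55 mm. Origin at the middle of its lower end
- jaw_pad: sprung soft facing of the sliding jaw, 74 mm wide, 42 to 58 mm above the bench, moving 22 mm per rad of lever. It carries the lampholder against the fixed jaw, nipping it at about 1.0 rad, then pushes with 4 N plus 4 N per mm. Its origin is at the vice origin when the lever is at 0 and moves with the pad
- shade: small frosted white glass lampshade, tulip-shaped, 72 mm across the top and 88 mm tall, loose; leave it. Origin at the centre of its underside
- canopy: brushed steel cone-shaped ceiling cup, 72 mm across, 34 mm tall with a thin stub on top, loose; leave it. Origin at the centre of its underside
- bottle: amber drink bottle with white cap, 62 mm across and 190 mm tall; leave it. Origin at the centre of its underside

How it is judged (in metres and radians):
On the way:
1. the lampholder stands upright on the rest bar between the jaws, let go, and the lever has not clicked yet (z of lampholder in the frame of rest between -0.004 and 0.004 m and y of lampholder in the frame of rest between -0.008 and 0.008 m and x of lampholder in the frame of rest between -0.02 and 0.02 m and angle between lampholder's own z axis and vertical below 0.1 rad and contact force between each of the arm, the fingers and lampholder below 0.1 N and linear speed of lampholder below 0.02 m/s and value of joint lever below 0.45 rad), for 0.2 s.
At the end, for the whole second after the job is handed in: lever still, between the fourth and fifth click (1.065 to 1.27 rad), fingers on its grip with over 1.5 N; lampholder gripped by the jaws with over 5 N, upright (0.1 rad), on the rest bar within 20 mm of its middle, untouched by the robot; shade, cup and bottle within 30 mm of their places (value of joint lever between 1.065 and 1.27 rad and velocity of joint lever between -0.1 and 0.1 rad/s and contact force between the fingers and lever_grip above 1.5 N and contact force between jaw_pad and lampholder above 5 N and contact force between each of the arm, the fingers and lampholder below 0.1 N and z of lampholder in the frame of rest between -0.004 and 0.004 m and y of lampholder in the frame of rest between 0.001 and 0.01 m and x of lampholder in the frame of rest between -0.02 and 0.02 m and angle between lampholder's own z axis and vertical below 0.1 rad and distance of each of shade, canopy, bottle from where it was at the start of the episode below 0.03 m); the arm keeps its last pose, push and grip.
It fails at once if a fifth click of the ratchet (value of joint lever above 1.29 rad).
It fails at once if the glass shade is knocked over (angle between shade's own z axis and vertical above 0.4 rad).
It fails at once if the ceiling cup is knocked over (angle between canopy's own z axis and vertical above 0.4 rad).
It fails at once if the bottle is knocked over (angle between bottle's own z axis and vertical above 0.4 rad).
It also fails if it takes over 72 s, if anything falls off the work surface, if the arm or the gripper's body presses on something with over 40 N, if the wrist force passes 120 N, or if a joint passes its speed limit or range.

### The arm

A 6-joint arm with a two-finger parallel gripper is mounted at the origin on the work surface. World frame = base frame: x ahead of the robot, y to its left, z up, the work surface at z = 0. Lengths are in mm, angles in rad, forces in N, time in s.
With the tool pointing down it reaches from about 350 to 975 mm from the base axis. Payload 7.1 kg.
Tool frame: the origin (TCP) lies on the front face of the gripper's body, between the roots of the fingers; the fingertips stand 80 mm ahead of it and the grasp point (between the pads) lies 61 mm ahead of it; z points along the fingers, y is the line along which they close (so a half turn about z gives the same grasp; the last joint's range is limited). The gripper opens to 88 mm and grips with 3 to 60 N. Pads are 20 mm wide; open, the fingers measure 115 mm over their backs; the gripper's body (75 mm by 178 mm) begins 61 mm behind the grasp point.
Start: joints at [-0.019, 0.423, 1.63, -0, 1.089, -0.019], TCP at [624.984, 0.026, 302.675] pointing down, gripper open.
Joint ranges: [-3, 3], [-0.9, 2.11], [0.09, 2.58], [-1.31, 4.45], [0.11, 2.69], [-2.54, 2.54]. Speed limits (rad/s): [2.39, 2.39, 3.01, 3.14, 3.14, 3.14].

### API

Orientations are given as a rotation vector (axis times angle).
In Python, from workcell import readout, vision, close_job gives the robot as it stands.
- The arm moves only by the tool servo_tool, never from a script. Its argument "plan" is a list that holds one entry, the list of rows, each a list of 7 numbers: the gripper command: -1 is fully open, 1 is shut, values between are in proportion, then the shift along the world's x, y, z in units of 40 mm (1.0 is 40 mm), then the turn, a rotation vector about the world's x, y, z in units of 5 degrees (1.0 is 5 degrees). A call has 1 to 5 rows; each row shifts and turns the commanded pose from where the row before left it; what a row does not reach is not made up. A row lasts 1/12 s, in which the tool goes at most 41.7 mm and 7.16 degrees, less where a joint would pass 70% of its speed; a pose out of reach is approached as far as the arm can. A call is refused whole if a number of a shift passes 1 or a number of a turn 1, either way. A call with a gripper value outside its range is refused whole. The fingers move at their own pace and stop on an object; the grip force is fixed at half the most. Time passes only in rows, so rows that do not move let the fingers close. It gives the time, the measured TCP pose, the force, the opening and the grip force at its end, in the units of the state.
- readout.get_obs(): the state, without advancing time (a new reading comes with each control period).
- vision.get_image(name): name is "scene" or "side" or "wrist"; returns the picture (420x560x3 uint8, red, green, blue); there is no depth.
- vision.camera_params(name): a dict with "fx", "fy", "cx", "cy" (pixels), "rvec" (rotation vector, rad) and "tvec" (3), from world to camera coordinates, as OpenCV has them; the wrist camera has in their place "hand_eye" (4x4, takes a point from camera to tool coordinates, whose origin is the TCP and whose axes are the flange's). Camera axes: x right, y down, z forward; pixel columns grow to the right and rows downward; lengths in mm; the calibration is good to about 2 mm. A picture is of the moment at which its call begins: read the wrist's pose just before it. camera_params takes no time and is no camera call.
- close_job(): hands the job in; it is judged then, once.
The state is a dict: "t": time; "qpos": joint angles; "qvel": joint speeds; "joint_torque": joint torques, N m; "ee_pos": TCP position; "orientation": TCP orientation; "ft_force": force on the tool from outside, world axes, zero at the start; "moment": the same for the moment, N m; "width": finger opening in mm; "grasp_force": force on a finger pad.
Only numpy, scipy, OpenCV 4.12 (cv2) and the standard library are available. Lean on these libraries where they do the work, as an engineer would, in place of code of your own. Each camera call takes 0.05 s, during which the arm holds its last target. There are 200 camera calls.

## Working session

There is one attempt and no reset: what is moved stays moved. The work goes in short steps, Python scripts to look and compute and a tool call to move; the robot and the scene stay as the last step left them, time stands still between calls to the robot, and variables do not carry over. Pictures are saved under pics/ and viewed, at most 10 in all, crops included, and the job is handed in when it is done.

Besides the shell and the picture viewer there is one more tool, called after "Emit:" by a JSON object that holds its "op" and its "data", one argument or row to a line. servo_tool: Moves the arm, as the interface text tells. Its arguments: {"type":"object","properties":{"plan":{"type":"array"}},"required":["plan"]}

```bash
mkdir -p pics; cat > h.py <<'E'
import numpy as np,cv2
from workcell import readout,vision,close_job
from scipy.spatial.transform import Rotation as R
def cam(n):
    p=vision.camera_params(n);K=np.array([[p['fx'],0,p['cx']],[0,p['fy'],p['cy']],[0,0,1]])
    if 'rvec' in p:
        Rm=R.from_rotvec(np.ravel(p['rvec'])).as_matrix();t=np.ravel(p['tvec'])
    else:
        o=readout.get_obs();T=np.eye(4);T[:3,:3]=R.from_rotvec(o['orientation']).as_matrix();T[:3,3]=o['ee_pos']
        M=np.linalg.inv(T@np.array(p['hand_eye']));Rm=M[:3,:3];t=M[:3,3]
    return K,Rm,t
def pix(c,u,v,z):
    K,Rm,t=c;d=Rm.T@np.linalg.solve(K,[u,v,1]);o=-Rm.T@t
    return (o+d*(z-o[2])/d[2]).round(1)
def proj(c,P):
    K,Rm,t=c;q=(np.atleast_2d(P)@Rm.T+t)@K.T;return (q[:,:2]/q[:,2:]).round(1)
def snap(n,f):
    c=cam(n);im=vision.get_image(n);cv2.imwrite('pics/'+f,im[:,:,::-1]);return c
E
python3 - <<'E'
from h import *
import pickle
a=snap('scene','a.png');b=snap('side','b.png');c=snap('wrist','c.png');pickle.dump((a,b,c),open('c.pkl','wb'))
x=[cv2.imread(f'pics/{k}.png') for k in 'abc']
print(a,b,c);o=readout.get_obs();print(o)
E
```

```text
(array([[541.92227905,   0.        , 273.65369308],
       [  0.        , 541.92227905, 209.50366893],
       [  0.        ,   0.        ,   1.        ]]), array([[-0.12601251,  0.99194891,  0.01257814],
       [ 0.70601002,  0.09858092, -0.70130711],
       [-0.69690078, -0.07949317, -0.71274829]]), array([ -14.16259867, -390.96218323, 1595.49897109])) (array([[483.63577757,   0.        , 276.00382732],
       [  0.        , 483.63577757, 205.78154237],
       [  0.        ,   0.        ,   1.        ]]), array([[-0.78895115, -0.61428609,  0.0144458 ],
       [-0.4020091 ,  0.49825033, -0.76820264],
       [ 0.46469857, -0.6118817 , -0.64004377]]), array([520.08158085, 261.21747649, 849.25249328])) (array([[351.15775622,   0.        , 273.67623039],
       [  0.        , 351.15775622, 205.28598236],
       [  0.        ,   0.        ,   1.        ]]), array([[ 9.99998662e-01, -9.33834619e-05, -1.63327864e-03],
       [ 3.71968657e-04, -9.59241219e-01,  2.82588295e-01],
       [-1.59309727e-03, -2.82588524e-01, -9.59239901e-01]]), array([-623.80757987,  -35.53730386,  390.62650059]))
{'t': 0.15, 'qpos': array([-1.90243703e-02,  4.23688407e-01,  1.63048473e+00, -1.63149253e-05,
        1.08858409e+00, -1.90247834e-02]), 'qvel': array([-7.83048115e-05, -1.73263077e-03, -2.60662914e-03,  2.08140719e-03,
        2.58896780e-03,  2.12924989e-04]), 'joint_torque': array([ 9.52650989e-04, -5.44981134e+01, -2.73919362e+01,  6.45430083e-02,
        2.04369903e-02, -3.19723256e-05]), 'ee_pos': array([6.24676085e+02, 1.33307044e-02, 3.02077459e+02]), 'orientation': array([-2.22084624e+00, -2.22086398e+00,  1.28469139e-03]), 'ft_force': array([ 0.10283729,  0.92115608, -0.80442087]), 'moment': array([-0.0071089 , -0.02318512, -0.03542039]), 'grasp_force': 0.0, 'width': 87.88136032950327}
```

View pics/a.png

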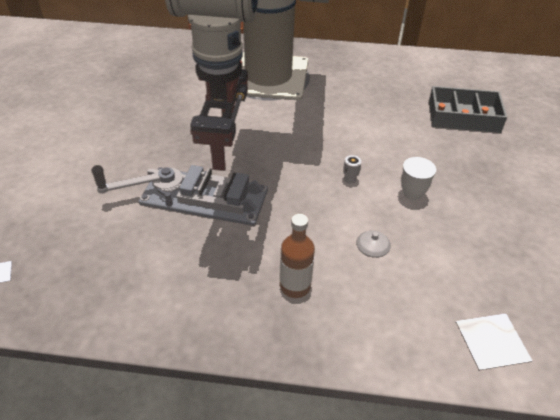

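View pics/b.png

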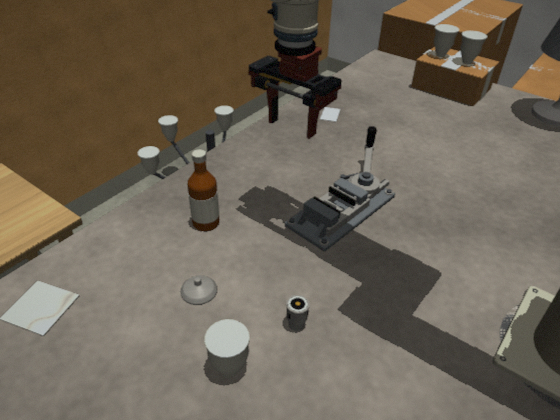

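The scene view shows the lampholder top at (353,161), the pivot at (167,173) and the grip top at (98,171), with the fixed jaw at (237,187). The side view shows the lampholder top at (298,304), the pivot at (366,179), the grip top at (372,130) and the fixed jaw at (320,213).

```bash
python3 - <<'E'
from h import *
import pickle
a,b,c=pickle.load(open('c.pkl','rb'))
for n,ua,ub,z in [('lamp',(353,161),(298,304),60),('piv',(167,173),(366,179),75),('grip',(98,170),(372,130),109),('bottle',(300,221),(199,156),190),('shade',(418,168),(228,338),88),('can',(375,243),(199,289),20)]:
    print(n,pix(a,*ua,z),pix(b,*ub,z))
x=cv2.imread('pics/a.png')[140:240,80:280];y=cv2.imread('pics/b.png')[110:260,270:410]
x=cv2.resize(x,None,fx=3.9,fy=3.9,interpolation=2)
y=cv2.resize(y,None,fx=3.9,fy=3.9,interpolation=2)
cv2.imwrite('pics/d.png',x);cv2.imwrite('pics/e.png',y)
E
```

```text
lamp [421.4 250.   60. ] [416.1 250.7  60. ]
piv [ 537.  -152.6   75. ] [ 499.1 -129.6   75. ]
grip [ 584.6 -283.   109. ] [ 571.4 -277.1  109. ]
bottle [749.  152.4 190. ] [733.8 160.2 190. ]
shade [458.6 388.9  88. ] [450.6 393.   88. ]
can [629.  304.8  20. ] [602.9 312.6  20. ]
```

View pics/d.png

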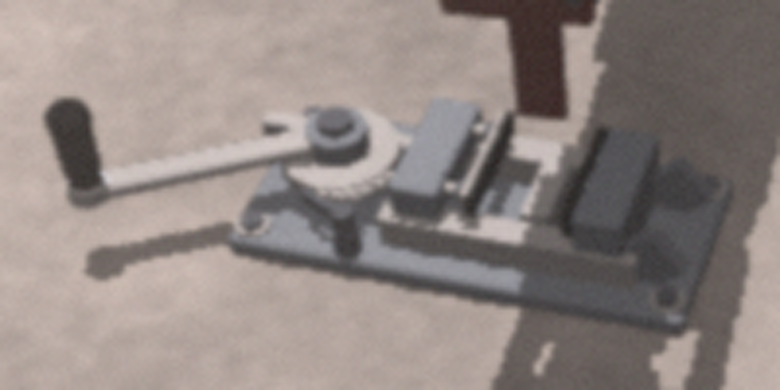

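The crop shows the vice base, with the jaws dark and the rest bar between them, and the lever going left to the grip.

View pics/c.png

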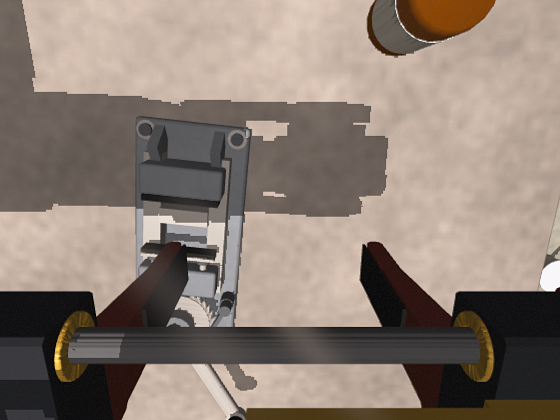

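Emit:
{"op": "servo_tool", "data": {
  "plan": [
    [[-1,-0.9,0.9,-0.2,0,0,0],[-1,-0.9,0.9,-0.2,0,0,0],[-1,-0.9,0.9,-0.2,0,0,0],[-1,-0.9,0.9,-0.2,0,0,0],[-1,-0.9,0.9,-0.2,0,0,0]]
  ]
}}

```text
t: 0.57
ee_pos: [477.8, 146.3, 269.9]
orientation: [-2.222, -2.22, 0.0]
ft_force: [0.5, -0.2, 0.1]
width: 87.6
grasp_force: 0.0
```

The wrist view shows the vice from above. The back edge of the fixed jaw top runs (142,162)-(224,167), and the pad strip runs about (142,246)-(215,254).

Emit:
{"op": "servo_tool", "data": {
  "plan": [
    [[-1,-0.75,0.7,-0.3,0,0,0],[-1,-0.75,0.7,-0.3,0,0,0],[-1,0,0,-0.3,0,0,0],[-1,0,0,0,0,0,0],[-1,0,0,0,0,0,0]]
  ]
}}

```text
t: 0.98
ee_pos: [420.8, 200.3, 234.8]
orientation: [-2.22, -2.223, 0.001]
ft_force: [-0.2, 0.4, 0.2]
width: 87.8
grasp_force: 0.0
```

```bash
python3 - <<'E'
from h import *
import pickle
a,b,c=pickle.load(open('c.pkl','rb'))
for z,p in [(58,(142,162)),(58,(224,167)),(58,(142,248)),(58,(215,254)),(14,(137,117)),(14,(250,131)),(14,(235,300)),(14,(137,270)),(40,(185,218))]: print(z,p,pix(c,*p,z))
s=1/3.9
for z,p in [(58,(605,130)),(58,(660,135)),(58,(632,235)),(58,(572,225)),(58,(512,112)),(58,(465,215)),(14,(730,180)),(14,(685,320)),(14,(232,240)),(85,(336,120)),(75,(336,120))]: print('scene',z,p,pix(a,80+p[0]*s,140+p[1]*s,z))
c=snap('wrist','f.png');print(readout.get_obs()['ee_pos']);print(proj(c,[[419,250,60],[419,250,0]]))
E
```

```text
58 (142, 162) [501.   22.4  58. ]
58 (224, 167) [577.4  17.7  58. ]
58 (142, 248) [491.7 -64.5  58. ]
58 (215, 254) [564.7 -71.   58. ]
14 (137, 117) [484.1  61.4  14. ]
14 (250, 131) [599.4  47.3  14. ]
14 (235, 300) [ 577.7 -150.5   14. ]
14 (137, 270) [ 465.1 -111.1   14. ]
40 (185, 218) [532.4 -38.7  40. ]
scene 58 (605, 130) [498.6  -9.7  58. ]
scene 58 (660, 135) [498.4  22.1  58. ]
scene 58 (632, 235) [580.9  19.9  58. ]
scene 58 (572, 225) [577.7 -13.8  58. ]
scene 58 (512, 112) [490.7 -65.4  58. ]
scene 58 (465, 215) [578.1 -73.2  58. ]
scene 14 (730, 180) [483.3  60.5  14. ]
scene 14 (685, 320) [598.7  51.1  14. ]
scene 14 (232, 240) [ 572.4 -213.6   14. ]
scene 85 (336, 120) [ 541. -152.   85.]
scene 75 (336, 120) [ 530.1 -156.3   75. ]
[421.68882959 200.06040129 235.28325535]
[[271.9 140. ]
 [272.3 132.9]]
```

View pics/f.png

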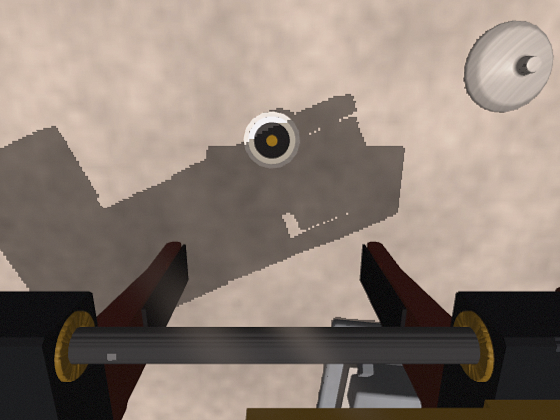

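The wrist view shows the lampholder top at (271,140), matching (419,250). I'll go down and grasp it.

Emit:
{"op": "servo_tool", "data": {
  "plan": [
    [[-1,-0.06,0.625,0,0,0,0],[-1,0,0.625,-0.3,0,0,0],[-1,0,0,-0.9,0,0,0],[-1,0,0,-0.9,0,0,0],[-1,0,0,-0.6,0,0,0]]
  ]
}}

```text
t: 1.45
ee_pos: [419.7, 249.7, 125.5]
orientation: [2.223, 2.22, 0.001]
ft_force: [-0.8, -0.1, -1.0]
width: 87.7
grasp_force: 0.0
```

Emit:
{"op": "servo_tool", "data": {
  "plan": [
    [[-1,0,0,-0.4,0,0,0],[-1,0,0,0,0,0,0],[1,0,0,0,0,0,0],[1,0,0,0,0,0,0],[1,0,0,0,0,0,0]]
  ]
}}

```text
t: 1.87
ee_pos: [419.9, 250.3, 112.4]
orientation: [2.222, 2.22, 0.004]
ft_force: [0.4, -0.2, -1.0]
width: 71.2
grasp_force: 0.0
```

Emit:
{"op": "servo_tool", "data": {
  "plan": [
    [[1,0,0,0,0,0,0],[1,0,0,0,0,0,0],[1,0,0,0,0,0,0],[1,0,0,0,0,0,0],[1,0,0,0,0,0,0]]
  ]
}}

```text
t: 2.28
ee_pos: [418.7, 250.2, 111.2]
orientation: [2.221, 2.221, 0.001]
ft_force: [1.4, -0.4, 2.3]
width: 39.3
grasp_force: 30.0
```

Emit:
{"op": "servo_tool", "data": {
  "plan": [
    [[1,0,0,0.5,0,0,0],[1,0,0,1,0,0,0],[1,0.2,-0.5,1,0,0,-0.3],[1,0.5,-0.9,0.9,0,0,-0.35],[1,0.6,-0.9,0.4,0,0,-0.5]]
  ]
}}

```text
t: 2.7
ee_pos: [463.1, 172.2, 252.8]
orientation: [2.327, 2.108, 0.006]
ft_force: [1.3, 1.3, -1.4]
width: 39.2
grasp_force: 30.0
```

Emit:
{"op": "servo_tool", "data": {
  "plan": [
    [[1,0.5,-0.9,0,0,0,0],[1,0.5,-0.9,0,0,0,0],[1,0.5,-0.8,0,0,0,0],[1,0,-0.7,0,0,0,0],[1,0,0,0,0,0,0]]
  ]
}}

```text
t: 3.12
ee_pos: [523.4, 35.8, 249.3]
orientation: [2.333, 2.103, -0.001]
ft_force: [0.3, -0.3, -1.0]
width: 39.0
grasp_force: 30.0
```

```bash
python3 - <<'E'
from h import *
import pickle
c=snap('wrist','g.png');o=readout.get_obs();print(o['ee_pos'],o['orientation'],o['width'])
pickle.dump(c,open('g.pkl','wb'))
E
```

```text
[522.78729951  37.65136994 249.1649994 ] [-2.33370483e+00 -2.10250086e+00  1.26733707e-03] 39.231905117996966
```

View pics/g.png

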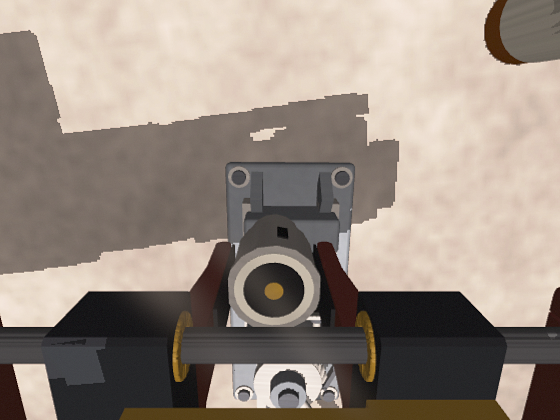

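The wrist view shows the vice axis-aligned with the tool. Its base edge runs (228,164)-(354,164), the back edge of the fixed jaw (246,212)-(338,212), and the pivot cap is at (288,384). The lampholder is held straight.

```bash
python3 - <<'E'
from h import *
import pickle
c=pickle.load(open('g.pkl','rb'))
for z,p in [(14,(228,164)),(14,(354,164)),(58,(246,212)),(58,(338,212)),(85,(288,384)),(75,(288,384)),(16,(244,395)),(16,(329,397)),(16,(238,177)),(16,(342,177))]: print(z,p,pix(c,*p,z))
E
```

```text
14 (228, 164) [484.   61.7  14. ]
14 (354, 164) [598.   49.9  14. ]
58 (246, 212) [499.6  28.1  58. ]
58 (338, 212) [574.2  20.3  58. ]
85 (288, 384) [ 519.1 -121.3   85. ]
75 (288, 384) [ 518.6 -130.8   75. ]
16 (244, 395) [ 465.6 -196.6   16. ]
16 (329, 397) [ 559.6 -209.1   16. ]
16 (238, 177) [491.7  49.3  16. ]
16 (342, 177) [586.2  39.4  16. ]
```

```bash
python3 - <<'E'
import cv2,numpy as np
x=cv2.resize(cv2.imread('pics/c.png')[150:280,130:240],None,fx=4,fy=4,interpolation=2)
y=cv2.resize(cv2.imread('pics/b.png')[160:260,280:400],None,fx=3.5,fy=5.2,interpolation=2)
cv2.imwrite('pics/i.png',np.hstack([x[:520],y[:520]][:2]) if x.shape[0]==y.shape[0] else x)
print(x.shape,y.shape)
E
```

```text
(520, 440, 3) (520, 420, 3)
```

View pics/i.png

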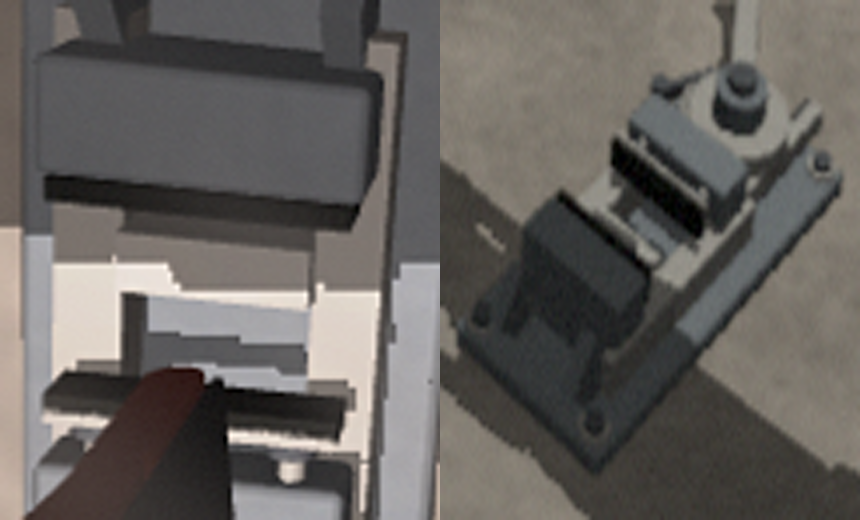

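The crop shows the fixed facing's front edge at full-image (141,200)-(218,207). The pad face's lower edge is at (144,243)-(218,250).

```bash
python3 - <<'E'
from h import *
import pickle
a,b,c=pickle.load(open('c.pkl','rb'))
for z,p in [(58,(141,200)),(58,(218,207)),(42,(144,243)),(42,(218,250)),(40,(162,223.5)),(40,(206,227)),(40,(160,209)),(40,(209,213)),]: print(z,p,pix(c,*p,z))
g=pickle.load(open('g.pkl','rb'));print(proj(g,[[522.8,37.6,138],[533,-33,0]]))
E
```

```text
58 (141, 200) [496.1 -14.5  58. ]
58 (218, 207) [570.  -21.5  58. ]
42 (144, 243) [487.9 -65.7  42. ]
42 (218, 250) [565.2 -73.6  42. ]
40 (162, 223.5) [508.1 -44.8  40. ]
40 (206, 227) [553.5 -48.6  40. ]
40 (160, 209) [507.4 -29.   40. ]
40 (209, 213) [557.4 -33.3  40. ]
[[272.8 233.9]
 [290.3 248.4]]
```

The bar shows up cleanly at 50 x 16 mm, with its middle at about (531,-38.5). I'll move over it and go down.

Emit:
{"op": "servo_tool", "data": {
  "plan": [
    [[1,0.2,-0.95,0,0,0,0],[1,0,-0.95,-0.3,0,0,0],[1,0,0,-0.6,0,0,0],[1,0,0,-0.5,0,0,0],[1,0,0,-0.5,0,0,0]]
  ]
}}

```text
t: 3.58
ee_pos: [530.4, -35.8, 172.6]
orientation: [-2.33, -2.106, 0.0]
ft_force: [0.4, 0.5, -0.8]
width: 38.9
grasp_force: 30.0
```

Emit:
{"op": "servo_tool", "data": {
  "plan": [
    [[1,0,0,-0.2,0,0,0],[1,0,0,-0.1,0,0,0],[1,0,0,0,0,0,0],[1,0,0,0,0,0,0]]
  ]
}}

```text
t: 3.92
ee_pos: [531.2, -35.6, 162.1]
orientation: [2.329, 2.108, 0.001]
ft_force: [-0.2, 0.2, -0.8]
width: 39.0
grasp_force: 30.0
```

Emit:
{"op": "servo_tool", "data": {
  "plan": [
    [[1,0,-0.07,-0.1,0,0,0],[1,0,0,-0.08,0,0,0],[1,0,0,0,0,0,0],[1,0,0,0,0,0,0]]
  ]
}}

```text
t: 4.25
ee_pos: [530.9, -39.0, 154.5]
orientation: [2.33, 2.107, 0.0]
ft_force: [-1.0, 1.0, -0.8]
width: 38.8
grasp_force: 30.0
```

Emit:
{"op": "servo_tool", "data": {
  "plan": [
    [[1,0,0,-0.04,0,0,0],[1,0,0,0,0,0,0],[1,0,0,0,0,0,0]]
  ]
}}

```text
t: 4.5
ee_pos: [530.8, -39.0, 152.7]
orientation: [-2.33, -2.107, 0.0]
ft_force: [0.4, 0.0, -1.2]
width: 38.9
grasp_force: 30.0
```

Emit:
{"op": "servo_tool", "data": {
  "plan": [
    [[1,0,0,-0.03,0,0,0],[1,0,0,0,0,0,0],[1,0,0,0,0,0,0]]
  ]
}}

```text
t: 4.75
ee_pos: [530.8, -39.0, 151.4]
orientation: [-2.33, -2.107, 0.0]
ft_force: [0.1, 0.6, -1.1]
width: 38.8
grasp_force: 30.0
```

Emit:
{"op": "servo_tool", "data": {
  "plan": [
    [[1,0,0,-0.03,0,0,0],[1,0,0,0,0,0,0],[1,0,0,0,0,0,0]]
  ]
}}

```text
t: 5.0
ee_pos: [531.0, -39.0, 151.1]
orientation: [2.33, 2.107, 0.0]
ft_force: [-1.7, 0.4, 7.8]
width: 39.3
grasp_force: 30.0
```

Contact at the expected height. I'll ease off slightly, open, and look with the side camera.

Emit:
{"op": "servo_tool", "data": {
  "plan": [
    [[1,0,0,0.015,0,0,0],[0.2,0,0,0,0,0,0],[-0.5,0,0,0,0,0,0],[-1,0,0,0,0,0,0],[-1,0,0,0,0,0,0]]
  ]
}}

```text
t: 5.42
ee_pos: [530.8, -38.9, 150.8]
orientation: [-2.33, -2.107, 0.0]
ft_force: [-0.3, 0.4, -0.2]
width: 55.6
grasp_force: 0.0
```

Emit:
{"op": "servo_tool", "data": {
  "plan": [
    [[-1,0,0,0,0,0,0],[-1,0,0,0,0,0,0],[-1,0,0,0.3,0,0,0],[-1,0,0,0.8,0,0,0],[-1,0,0,1,0,0,0]]
  ]
}}

```text
t: 5.83
ee_pos: [529.2, -38.8, 234.3]
orientation: [-2.327, -2.104, 0.006]
ft_force: [0.4, 0.4, -0.4]
width: 86.8
grasp_force: 0.0
```

Emit:
{"op": "servo_tool", "data": {
  "plan": [
    [[-1,0,0.5,0.5,0,0,0],[-1,0,0.9,0,0,0,0],[-1,0,0.5,0,0,0,0],[-1,0,0,0,0,0,0],[-1,0,0,0,0,0,0]]
  ]
}}

```text
t: 6.25
ee_pos: [530.8, 37.7, 255.7]
orientation: [2.327, 2.11, 0.001]
ft_force: [0.2, -0.3, 0.0]
width: 87.7
grasp_force: 0.0
```

```bash
python3 - <<'E'
from h import *
import pickle
w=snap('wrist','j.png');s=snap('side','k.png');o=readout.get_obs();print(o['ee_pos'],o['width'])
pickle.dump((w,s),open('j.pkl','wb'))
print(proj(w,[[531,-39,100],[531,-39,40]]),proj(s,[[531,-39,100],[531,-39,40],[578,-280,109]]))
x=cv2.imread('pics/j.png')[:,90:490];y=cv2.resize(cv2.imread('pics/k.png')[100:250,270:410],None,fx=2.8,fy=2.8)
cv2.imwrite('pics/l.png',np.hstack([x,y]));print(x.shape,y.shape)
E
```

```text
[530.7085751   36.54488769 255.11038495] 87.75818547934696
[[283.9 308. ]
 [282.  271.8]] [[334.  183.6]
 [331.6 204.7]
 [370.3 128.7]]
(420, 400, 3) (420, 392, 3)
```

View pics/l.png

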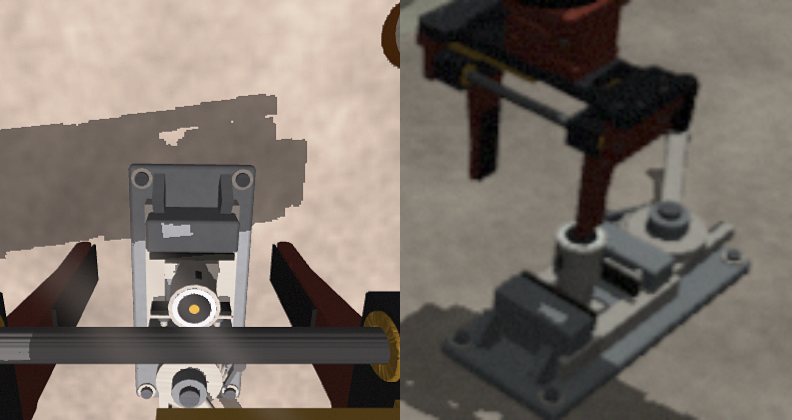

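The wrist view has the lampholder top at (283,308), just as predicted, and it stands upright on the bar in both views. Next I go towards the grip, estimated at (582,-285).

Emit:
{"op": "servo_tool", "data": {
  "plan": [
    [[-1,0.2,-0.95,0,0,0,0],[-1,0.2,-0.95,0,0,0,0],[-1,0.2,-0.95,0,0,0,0],[-1,0.2,-0.95,0,0,0,0],[-1,0.2,-0.95,-0.1,0,0,0]]
  ]
}}

```text
t: 6.77
ee_pos: [570.8, -156.1, 251.3]
orientation: [2.331, 2.105, 0.0]
ft_force: [1.3, 1.0, 0.2]
width: 88.0
grasp_force: 0.0
```

Emit:
{"op": "servo_tool", "data": {
  "plan": [
    [[-1,0.2,-0.95,-0.2,0,0,0],[-1,0,-0.9,-0.1,0,0,0],[-1,0,0,0,0,0,0],[-1,0,0,0,0,0,0]]
  ]
}}

```text
t: 7.1
ee_pos: [577.8, -229.7, 238.1]
orientation: [-2.334, -2.101, 0.001]
ft_force: [0.1, 0.3, -0.6]
width: 88.0
grasp_force: 0.0
```

```bash
python3 - <<'E'
from h import *
import pickle
w=snap('wrist','m.png');o=readout.get_obs();print(o['ee_pos'],o['orientation'],o['t'])
pickle.dump(w,open('m.pkl','wb'))
print(proj(w,[[582,-285,109],[582,-285,57],[518,-163,85]]))
E
```

```text
[ 577.87002034 -228.20260803  238.26334738] [-2.33202555e+00 -2.10266875e+00  8.78287096e-04] 7.15
[[289.  302. ]
 [286.4 267.5]
 [172.9 127.6]]
```

View pics/m.png

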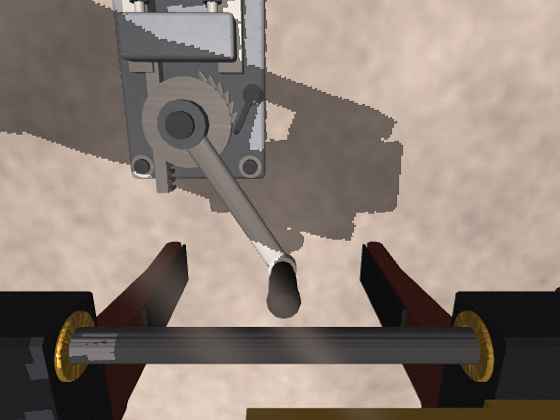

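The wrist view shows the pivot cap centre at (179,125), the grip top at (284,304) and the grip base at (286,266).

```bash
python3 - <<'E'
from h import *
import pickle
w=pickle.load(open('m.pkl','rb'))
for z,p in [(109,(284,304)),(57,(285,266)),(75,(179,125)),(85,(179,125)),(16,(142,166)),(16,(250,167))]: print(z,pix(w,*p,z))
E
```

```text
109 [ 578.5 -286.2  109. ]
57 [ 581.  -283.5   57. ]
75 [ 519.6 -162.1   75. ]
85 [ 522.3 -161.8   85. ]
16 [ 465.2 -195.2   16. ]
16 [ 558.9 -206.    16. ]
```

Emit:
{"op": "servo_tool", "data": {
  "plan": [
    [[-1,0.05,-0.7,0,0,0,0],[-1,0,-0.72,0,0,0,0],[-1,0,0,-0.8,0,0,0],[-1,0,0,-0.8,0,0,0],[-1,0,0,-0.7,0,0,0]]
  ]
}}

```text
t: 7.57
ee_pos: [580.6, -282.9, 146.2]
orientation: [2.33, 2.108, 0.0]
ft_force: [0.4, -0.1, -0.7]
width: 87.7
grasp_force: 0.0
```

Emit:
{"op": "servo_tool", "data": {
  "plan": [
    [[-1,0,0,0,0,0,0],[1,0,0,0,0,0,0],[1,0,0,0,0,0,0],[1,0,0,0,0,0,0],[1,0,0,0,0,0,0]]
  ]
}}

```text
t: 7.98
ee_pos: [581.9, -283.9, 149.1]
orientation: [2.327, 2.106, 0.002]
ft_force: [-0.3, -0.0, 0.5]
width: 64.8
grasp_force: 0.0
```

Emit:
{"op": "servo_tool", "data": {
  "plan": [
    [[1,0,0,0,0,0,0],[1,0,0,0,0,0,0],[1,0,0,0,0,0,0],[1,0,0,0,0,0,0],[1,0,0,0,0,0,0]]
  ]
}}

```text
t: 8.4
ee_pos: [580.8, -283.8, 147.0]
orientation: [2.33, 2.107, 0.0]
ft_force: [0.6, 0.8, -0.4]
width: 31.1
grasp_force: 0.0
```

Emit:
{"op": "servo_tool", "data": {
  "plan": [
    [[1,0,0,0,0,0,0],[1,0,0,0,0,0,0],[1,0,0,0,0,0,0],[1,0,0,0,0,0,0]]
  ]
}}

```text
t: 8.73
ee_pos: [580.7, -283.6, 146.9]
orientation: [-2.33, -2.107, 0.0]
ft_force: [-0.4, 1.7, 1.4]
width: 22.8
grasp_force: 30.0
```

```bash
python3 - <<'E'
import numpy as np
L=np.arange(.05,1.2,.05);p=.525-L;q=140*np.c_[np.sin(p),-np.cos(p)]
for l,d,a in zip(L[1:],np.diff(q,axis=0)/40,q[1:]-q[0]+[580.7,-283.6]):print(l.round(2),d.round(3),a.round(1))
E
```

```text
0.1 [-0.158 -0.076] [ 574.4 -286.6]
0.15 [-0.161 -0.068] [ 568.  -289.4]
0.2 [-0.164 -0.06 ] [ 561.4 -291.8]
0.25 [-0.167 -0.052] [ 554.7 -293.8]
0.3 [-0.17  -0.043] [ 547.9 -295.6]
0.35 [-0.171 -0.035] [ 541. -297.]
0.4 [-0.173 -0.026] [ 534.1 -298. ]
0.45 [-0.174 -0.017] [ 527.2 -298.7]
0.5 [-0.175 -0.009] [ 520.2 -299.1]
0.55 [-0.175  0.   ] [ 513.2 -299.1]
0.6 [-0.175  0.009] [ 506.2 -298.7]
0.65 [-0.174  0.017] [ 499.2 -298. ]
0.7 [-0.173  0.026] [ 492.3 -297. ]
0.75 [-0.171  0.035] [ 485.4 -295.6]
0.8 [-0.17   0.043] [ 478.7 -293.8]
0.85 [-0.167  0.052] [ 472.  -291.8]
0.9 [-0.164  0.06 ] [ 465.4 -289.4]
0.95 [-0.161  0.068] [ 458.9 -286.6]
1.0 [-0.158  0.076] [ 452.6 -283.6]
1.05 [-0.154  0.084] [ 446.5 -280.2]
1.1 [-0.149  0.091] [ 440.5 -276.6]
1.15 [-0.144  0.099] [ 434.8 -272.6]
```

Emit:
{"op": "servo_tool", "data": {
  "plan": [
    [[1,-0.16,-0.075,0,0,0,0],[1,-0.16,-0.07,0,0,0,0],[1,-0.165,-0.06,0,0,0,0],[1,0,0,0,0,0,0]]
  ]
}}

```text
t: 9.07
ee_pos: [559.8, -292.4, 146.8]
orientation: [-2.33, -2.105, 0.001]
ft_force: [-0.8, 2.1, -0.4]
width: 23.0
grasp_force: 30.0
```

Emit:
{"op": "servo_tool", "data": {
  "plan": [
    [[1,-0.167,-0.05,0,0,0,0],[1,-0.17,-0.045,0,0,0,0],[1,0,0,0,0,0,0]]
  ]
}}

```text
t: 9.32
ee_pos: [546.6, -295.9, 146.9]
orientation: [-2.33, -2.106, 0.001]
ft_force: [-1.1, 2.9, -0.1]
width: 22.9
grasp_force: 30.0
```

Emit:
{"op": "servo_tool", "data": {
  "plan": [
    [[1,-0.17,-0.035,0,0,0,0],[1,0,0,0,0,0,0]]
  ]
}}

```text
t: 9.48
ee_pos: [540.4, -297.1, 146.9]
orientation: [-2.33, -2.107, -0.0]
ft_force: [-0.4, 3.3, -1.0]
width: 22.7
grasp_force: 30.0
```

Emit:
{"op": "servo_tool", "data": {
  "plan": [
    [[1,-0.1,-0.015,0,0,0,0],[1,0,0,0,0,0,0]]
  ]
}}

```text
t: 9.65
ee_pos: [537.0, -297.6, 146.9]
orientation: [2.33, 2.107, 0.001]
ft_force: [2.0, 4.5, -1.2]
width: 22.7
grasp_force: 30.0
```

Emit:
{"op": "servo_tool", "data": {
  "plan": [
    [[1,-0.1,-0.013,0,0,0,0],[1,0,0,0,0,0,0]]
  ]
}}

```text
t: 9.82
ee_pos: [533.0, -298.2, 146.9]
orientation: [-2.33, -2.107, -0.0]
ft_force: [1.5, 4.3, -0.7]
width: 22.5
grasp_force: 30.0
```

Emit:
{"op": "servo_tool", "data": {
  "plan": [
    [[1,-0.1,-0.01,0,0,0,0],[1,0,0,0,0,0,0]]
  ]
}}

```text
t: 9.98
ee_pos: [528.5, -298.7, 146.8]
orientation: [-2.329, -2.107, 0.002]
ft_force: [-3.4, 2.3, 1.0]
width: 22.9
grasp_force: 30.0
```

Force dropped at about 0.44, so that is click 1 and the angle calibration agrees.

Emit:
{"op": "servo_tool", "data": {
  "plan": [
    [[1,-0.175,-0.01,0,0,0,0],[1,-0.175,0,0,0,0,0],[1,-0.175,0.005,0,0,0,0],[1,0,0,0,0,0,0]]
  ]
}}

```text
t: 10.32
ee_pos: [507.2, -298.8, 146.9]
orientation: [2.331, 2.106, 0.0]
ft_force: [2.1, 4.1, -3.9]
width: 22.5
grasp_force: 30.0
```

Emit:
{"op": "servo_tool", "data": {
  "plan": [
    [[1,-0.1,0.01,0,0,0,0],[1,0,0,0,0,0,0]]
  ]
}}

```text
t: 10.48
ee_pos: [503.7, -298.5, 146.9]
orientation: [-2.33, -2.107, 0.0]
ft_force: [0.1, 3.2, -3.3]
width: 22.4
grasp_force: 30.0
```

Emit:
{"op": "servo_tool", "data": {
  "plan": [
    [[1,-0.1,0.01,0,0,0,0],[1,0,0,0,0,0,0]]
  ]
}}

```text
t: 10.65
ee_pos: [499.2, -298.0, 146.8]
orientation: [-2.329, -2.106, 0.002]
ft_force: [-3.0, 2.3, -2.1]
width: 22.7
grasp_force: 30.0
```

Emit:
{"op": "servo_tool", "data": {
  "plan": [
    [[1,-0.1,0.01,0,0,0,0],[1,0,0,0,0,0,0]]
  ]
}}

```text
t: 10.82
ee_pos: [495.2, -297.5, 146.8]
orientation: [-2.329, -2.106, 0.001]
ft_force: [-1.8, 2.9, -1.8]
width: 22.9
grasp_force: 30.0
```

Emit:
{"op": "servo_tool", "data": {
  "plan": [
    [[1,-0.17,0.03,0,0,0,0],[1,-0.17,0.035,0,0,0,0],[1,0,0,0,0,0,0]]
  ]
}}

```text
t: 11.07
ee_pos: [481.7, -294.7, 146.9]
orientation: [2.33, 2.107, 0.001]
ft_force: [2.1, 4.7, -3.8]
width: 22.9
grasp_force: 30.0
```

Click 2 came at x≈499, as predicted. On to click 3, expected at x≈471.

Emit:
{"op": "servo_tool", "data": {
  "plan": [
    [[1,-0.1,0.025,0,0,0,0],[1,0,0,0,0,0,0]]
  ]
}}

```text
t: 11.23
ee_pos: [478.5, -293.9, 146.9]
orientation: [2.33, 2.106, 0.001]
ft_force: [3.2, 5.2, -4.6]
width: 22.5
grasp_force: 30.0
```

Emit:
{"op": "servo_tool", "data": {
  "plan": [
    [[1,-0.1,0.03,0,0,0,0],[1,0,0,0,0,0,0]]
  ]
}}

```text
t: 11.4
ee_pos: [474.5, -292.7, 146.9]
orientation: [2.33, 2.107, 0.001]
ft_force: [4.1, 4.5, -3.7]
width: 22.5
grasp_force: 30.0
```

Emit:
{"op": "servo_tool", "data": {
  "plan": [
    [[1,-0.1,0.03,0,0,0,0],[1,0,0,0,0,0,0]]
  ]
}}

```text
t: 11.57
ee_pos: [469.9, -291.2, 146.8]
orientation: [-2.329, -2.107, 0.0]
ft_force: [-0.6, 5.7, -1.7]
width: 22.8
grasp_force: 30.0
```

Emit:
{"op": "servo_tool", "data": {
  "plan": [
    [[1,-0.1,0.035,0,0,0,0],[1,0,0,0,0,0,0]]
  ]
}}

```text
t: 11.73
ee_pos: [465.8, -289.7, 146.8]
orientation: [-2.329, -2.106, 0.0]
ft_force: [0.4, 5.0, -1.3]
width: 22.5
grasp_force: 30.0
```

Emit:
{"op": "servo_tool", "data": {
  "plan": [
    [[1,-0.16,0.065,0,0,0,0],[1,0,0,0,0,0,0]]
  ]
}}

```text
t: 11.9
ee_pos: [459.5, -287.1, 146.9]
orientation: [-2.33, -2.107, -0.0]
ft_force: [2.3, 5.5, -2.2]
width: 22.5
grasp_force: 30.0
```

Click 3 came at x≈471. Click 4 is expected at x≈444, and I'll stop near x≈436.

Emit:
{"op": "servo_tool", "data": {
  "plan": [
    [[1,-0.1,0.045,0,0,0,0],[1,0,0,0,0,0,0]]
  ]
}}

```text
t: 12.07
ee_pos: [456.0, -285.5, 146.9]
orientation: [2.33, 2.107, 0.001]
ft_force: [3.0, 5.5, -4.0]
width: 22.8
grasp_force: 30.0
```

Emit:
{"op": "servo_tool", "data": {
  "plan": [
    [[1,-0.1,0.05,0,0,0,0],[1,0,0,0,0,0,0]]
  ]
}}

```text
t: 12.23
ee_pos: [452.4, -283.7, 146.9]
orientation: [2.329, 2.106, 0.001]
ft_force: [4.6, 4.8, -6.0]
width: 22.9
grasp_force: 30.0
```

Emit:
{"op": "servo_tool", "data": {
  "plan": [
    [[1,-0.1,0.055,0,0,0,0],[1,0,0,0,0,0,0]]
  ]
}}

```text
t: 12.4
ee_pos: [448.5, -281.5, 146.9]
orientation: [2.329, 2.106, 0.001]
ft_force: [4.9, 4.8, -4.7]
width: 22.8
grasp_force: 30.0
```

Emit:
{"op": "servo_tool", "data": {
  "plan": [
    [[1,-0.09,0.055,0,0,0,0],[1,0,0,0,0,0,0]]
  ]
}}

```text
t: 12.57
ee_pos: [444.4, -279.2, 146.8]
orientation: [2.33, 2.107, 0.001]
ft_force: [2.3, 5.0, -2.3]
width: 22.6
grasp_force: 30.0
```

Emit:
{"op": "servo_tool", "data": {
  "plan": [
    [[1,-0.09,0.057,0,0,0,0],[1,0,0,0,0,0,0]]
  ]
}}

```text
t: 12.73
ee_pos: [440.7, -276.8, 146.9]
orientation: [2.33, 2.107, 0.0]
ft_force: [2.0, 5.0, -4.1]
width: 22.5
grasp_force: 30.0
```

Emit:
{"op": "servo_tool", "data": {
  "plan": [
    [[1,-0.1,0.065,0,0,0,0],[1,0,0,0,0,0,0],[1,0,0,0,0,0,0],[1,0,0,0,0,0,0]]
  ]
}}

```text
t: 13.07
ee_pos: [437.4, -274.6, 146.9]
orientation: [2.329, 2.106, 0.001]
ft_force: [3.9, 4.8, -5.1]
width: 22.8
grasp_force: 30.0
```

```bash
python3 - <<'E'
from h import *
w=snap('scene','n.png');snap('side','o.png')
x=cv2.resize(cv2.imread('pics/n.png')[130:230,90:290],None,fx=2,fy=2.8);y=cv2.resize(cv2.imread('pics/o.png')[110:250,260:420],None,fx=2.4,fy=2)
cv2.imwrite('pics/p.png',np.hstack([x,y]));print(readout.get_obs())
E
```

```text
{'t': 13.1667, 'qpos': array([-5.83907524e-01,  5.09148280e-01,  1.95967738e+00,  5.59246798e-04,
        6.71350932e-01, -4.83886391e-01]), 'qvel': array([-8.65268345e-05, -9.47510864e-04,  2.27660058e-03, -6.84396661e-04,
       -4.97495477e-04, -8.34903423e-04]), 'joint_torque': array([-3.19162644e+00, -5.13763833e+01, -1.72014123e+01, -1.02789044e+00,
        3.73933408e-01,  1.24593262e-02]), 'ee_pos': array([ 437.4053323 , -274.66432911,  146.89783089]), 'orientation': array([2.32922130e+00, 2.10624310e+00, 1.08282759e-03]), 'ft_force': array([ 4.47290288,  4.81675539, -4.84907251]), 'moment': array([ 0.71298715, -0.69912939,  0.00438696]), 'grasp_force': 29.999376512132585, 'width': 23.198609795783018}
```

View pics/p.png

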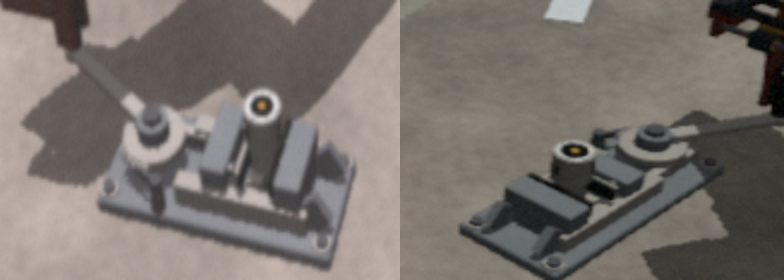

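Both views show the lampholder upright between the jaws. The fourth click was felt at about 1.05-1.07, and the lever is now at about 1.13. I'll nudge it slightly so the pawl is home, then settle.

Emit:
{"op": "servo_tool", "data": {
  "plan": [
    [[1,-0.065,0.045,0,0,0,0],[1,0,0,0,0,0,0],[1,0,0,0,0,0,0],[1,0,0,0,0,0,0],[1,0,0,0,0,0,0]]
  ]
}}

```text
t: 13.58
ee_pos: [435.1, -273.0, 146.9]
orientation: [2.329, 2.106, 0.001]
ft_force: [5.8, 3.4, -6.0]
width: 22.7
grasp_force: 30.0
```

```bash
python3 -c "
from workcell import close_job
print(close_job())"
```

```text
the job is handed in; nothing more can be done
None
```

I handed the job in: the lampholder stands upright on the rest bar, the lever was pulled through four felt clicks to an estimated 1.15 rad, and the hand still holds the grip. The grader returned no verdict, and the jaw's nip force on the lampholder was not measured.

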